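# Wedge the spice cupboard's door shut

### The arm

A 7-joint arm with a two-finger parallel gripper is mounted at the origin on a cart in front of the work surface, level with it; the furniture and walls round the work are solid. World frame = base frame: x ahead of the robot, y to its left, z up, the work surface at z = 0. Lengths are in m, angles in rad, forces in N, time in s.
With the tool pointing down it reaches from about 0.4 to 0.875 m from the base axis. Payload 19.3 kg.
Tool frame: the origin (TCP) lies between the finger pads; the fingertips stand 17 mm ahead of it and the grasp point (between the pads) lies 2 mm behind it (bot.finger_overhang is the distance from the TCP to the fingertips, in m); z points along the fingers, y is the line along which they close (so a half turn about z gives the same grasp; the last joint's range is limited). The gripper opens to 85 mm and grips with 20 to 120 N. Pads are 22 mm wide; open, the fingers measure 114 mm over their backs; the gripper's body (76 mm by 85 mm) begins 54 mm behind the grasp point. The pads swing forward as they close: fully open they stand 13 mm farther back than shut.
Start: joints at [1.214, 0.521, -0.036, 1.599, 0.021, 1.021, -0.113], TCP at [0.177, -0.599, 0.248] pointing down, gripper open.
Joint ranges: [-2.91, 2.91], [-0.3, 2.13], [-1.5, 1.42], [0.17, 2.43], [-1.26, 4.41], [0.16, 1.93], [-2.52, 2.52]. Speed limits (rad/s): [1.89, 1.89, 2.39, 2.39, 3.01, 3.01, 3.01].

### API

Orientations are given as [roll, pitch, yaw] about the fixed x, y, z axes, in that order (R = Rz(yaw) Ry(pitch) Rx(roll)).
In Python, from workcell import observe, grab_frame, bot gives the robot as it stands.
- The arm moves only by the shell command python3 -m crank 'ROWS' [FORCE]. ROWS is a JSON object of lists of equal length, an entry for each row: "linear": the shift along the world's x, y, z each as a share of 0.25 m, from -1 to 1, a list of three; "delta_rot": the turn, a rotation vector about the world's x, y, z each as a share of 30 degrees, from -1 to 1, a list of three; "fingers": the opening, from -1 (shut) to 1 (fully open). In form: {"linear": [[dx, dy, dz], ...], "delta_rot": [[rx, ry, rz], ...], "fingers": [fingers, ...]}. A call has 1 to 5 rows; each row is the pose to reach, as a shift and turn from the pose commanded when the call began; what a row does not reach only later rows make up. A row lasts 1/10 s, in which the tool goes at most 50 mm and 8.59 degrees, less where a joint would pass 70% of its speed; a pose out of reach is approached as far as the arm can. A call with a number of a shift or a turn outside -1 to 1 is refused whole. A call with a gripper value outside its range is refused whole. The fingers move at their own pace and stop on an object; FORCE is the grip in N (left out, the last holds). Time passes only in rows, so rows that repeat a pose let the fingers close. It gives the time, the measured TCP pose, the force, the opening and the grip force at its end, in the units of the state.
- observe(): the state, without advancing time (a new reading comes with each control period).
- grab_frame(name): name is "scene" or "top" or "wrist"; returns a dict with "image" (420x560x3 uint8, red, green, blue), "mtx" (3x3 intrinsics, pixels), "xyz" and "orientation" of the camera in the world. Camera axes: x right, y down, z forward; pixel columns grow to the right and rows downward; lengths in m; the calibration is good to about 2 mm. A picture is of the moment at which its call begins. There is no depth.
- bot.job_done(): hands the job in; it is judged then, once.
The state is a dict: "clock": time; "qpos": joint angles; "qd": joint speeds; "joint_efforts": joint torques, N m; "position": TCP position; "tool_rot": TCP orientation; "force": force on the tool from outside, world axes, zero at the start; "moment": the same for the moment, N m; "grip_width": finger opening in m; "finger_force": force on a finger pad.
Only numpy, scipy, OpenCV 4.12 (cv2) and the standard library are available. Lean on these libraries where they do the work, as an engineer would, in place of code of your own. Each camera call takes 0.05 s, during which the arm holds its last target. There are 200 camera calls.

### The job

The door of the small spice cupboard keeps springing ajar: lay the metal wedge flat on the table, thin end towards the door, and slide it straight in under the knob-side half of the door so that it carries the door shut. Tap it in until it jams firmly and holds the door shut by itself, but do not force it, as the hinges are weak. Then let go, and leave the other things where they are.

Things in the scene. Friction and masses are not known exactly. Their poses are not given: they have to be found in the camera images.
- wedge_grip (a point): Centre of the orange grip block (34 long, 18 wide, top 73 mm up) on the loose aluminium wedge (162 x 40 mm, about 300 g), 52 mm above its flat underside. x points to the thin end, 132 mm ahead; z up; the block is pinched across y. The wedge is 5 mm thick at the thin end, rises evenly (1 in 5) to 25 mm, 32 mm ahead of this point, then is level to the back, 30 mm behind it.
- wedge: The aluminium wedge; origin on its flat underside, straight below wedge_grip, same axes.
- slot (a point): Where the wedge goes under the door of the fixed dark-wood cupboard (240 wide, 182 high, 108 mm deep): on the table, below the shut door's front face, 58 mm in from its free right edge. x points straight into the cupboard, y to the hinge, z up. The gap from table to door is 11 to 18 mm, set anew each time, not told by any pose; behind it is free but for a foot 20 mm thick, 48 mm to the right, 30 mm in.
- door (a joint): Angle of the door (236 wide, 16 mm thick, glazed frame, brass knob at the right), rad: 0 shut, positive open to the front, hinge at the left edge. Pushed shut and let go, it springs ajar to about 0.2; 1 N at the knob moves it. It cannot rise: a wedge pushed in carries it shut, then jams, the push climbing over some mm. 9 to 11 N of push jams it well; over 12 N strains the hinges.
Things that resemble listed ones, but are neither listed nor needed, are in the scene too. Of the things shaped like the wedge, the aluminium one is meant.

How it is judged:
By the outcome, as a careful person would: the job done as asked, in the order asked, and still so for the second after the job is handed in, with the robot touching nothing.
It also fails if it takes over 54 s, if anything falls off the work surface, if the arm or the gripper's body presses on something with over 40 N, if the wrist force passes 120 N, or if a joint passes its speed limit or range.

## Working session

There is one attempt and no reset: what is moved stays moved. The work goes in short steps, Python scripts to look and compute and a shell command to move; the robot and the scene stay as the last step left them, time stands still between calls to the robot, and variables do not carry over. Pictures are saved under pics/ and viewed, at most 12 in all, crops included, and the job is handed in when it is done.

```bash
mkdir -p pics
python3 - <<'E'
from workcell import observe, grab_frame, bot
import cv2
for n in("scene","top"):
    f=grab_frame(n); cv2.imwrite(f"pics/{n}0.png",f["image"][:,:,::-1]); print(n,f["mtx"],f["xyz"],f["orientation"])
s=observe(); print(s)
E
```

```text
scene [[402.24220047   0.         280.72041622]
 [  0.         402.24220047 204.55467196]
 [  0.           0.           1.        ]] [0.1108648  0.90994912 0.90279576] [-2.42334001 -0.00482156 -2.58153814]
top [[454.9887964    0.         281.53074654]
 [  0.         454.9887964  209.42332629]
 [  0.           0.           1.        ]] [0.2232991  0.2554595  1.29716935] [-2.94652173  0.02438049 -1.56451729]
{'clock': 0.1, 'qpos': array([ 1.21379911,  0.52191809, -0.03635893,  1.59993644,  0.02117903,
        1.02108051, -0.11282007]), 'qd': array([ 7.45686600e-04, -6.41789732e-05, -4.74008269e-04, -3.94853522e-04,
        2.98722917e-04,  5.26936556e-04, -2.38263813e-03]), 'joint_efforts': array([ 2.70870085e-03, -9.28467607e+01,  1.98344506e+00, -3.70525646e+01,
        1.81252544e-02,  5.32173668e-03,  5.04800084e-05]), 'position': array([ 0.17671677, -0.59921319,  0.24781076]), 'tool_rot': array([-3.14063435e+00,  3.24058976e-05,  2.86782273e-01]), 'force': array([-0.07195082, -0.4709654 ,  1.14028978]), 'moment': array([0.00118554, 0.00192673, 0.02742287]), 'finger_force': 0.0, 'grip_width': 0.08512872273303623}
```

View pics/scene0.png

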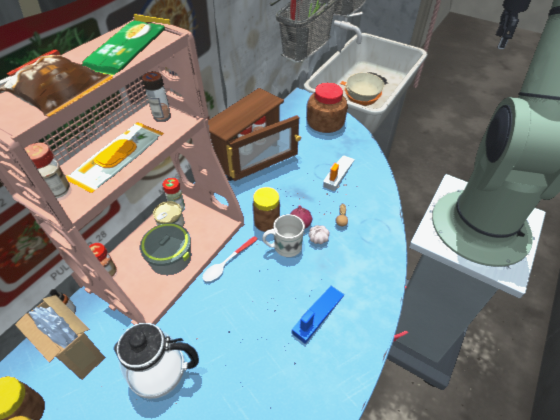

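View pics/top0.png

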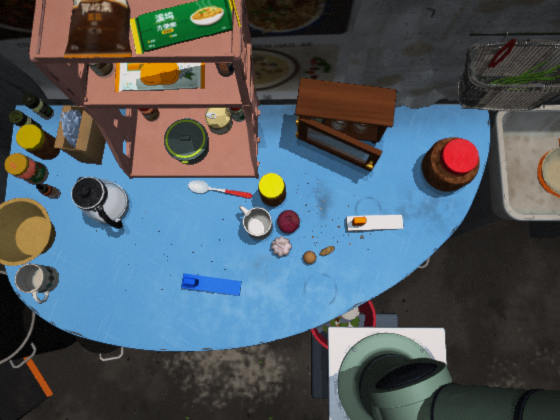

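```bash
cat > h.py <<'E'
import numpy as np, cv2
from scipy.spatial.transform import Rotation as R
from workcell import observe, grab_frame, bot
def px2w(f,u,v,z=0.):
    d=R.from_euler('xyz',f["orientation"]).as_matrix()@np.linalg.inv(f["mtx"])@[u,v,1]
    c=np.array(f["xyz"]); return c+d*(z-c[2])/d[2]
def w2px(f,p):
    q=f["mtx"]@R.from_euler('xyz',f["orientation"]).as_matrix().T@(np.array(p)-f["xyz"]); return q[:2]/q[2]
def crop(f,x0,y0,x1,y1,k,name):
    cv2.imwrite(name,cv2.resize(f["image"][y0:y1,x0:x1,::-1],None,fx=k,fy=k,interpolation=cv2.INTER_CUBIC))
E
python3 - <<'E'
from h import *
f=grab_frame("top"); crop(f,285,70,415,240,3.5,"pics/t1.png")
g=grab_frame("scene"); crop(g,200,80,360,200,5,"pics/s1.png")
E
```

```text
(no output)
```

View pics/t1.png

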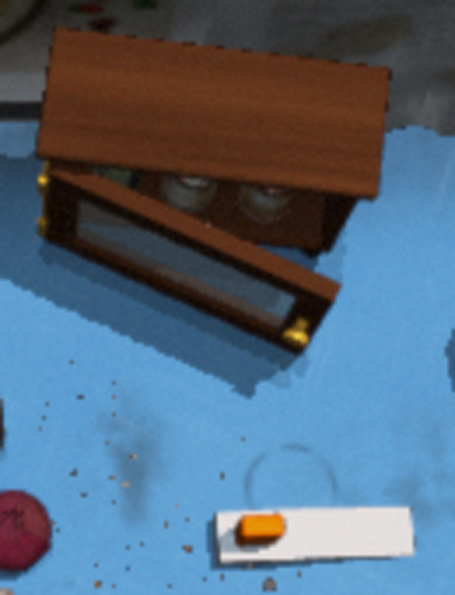

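View pics/s1.png

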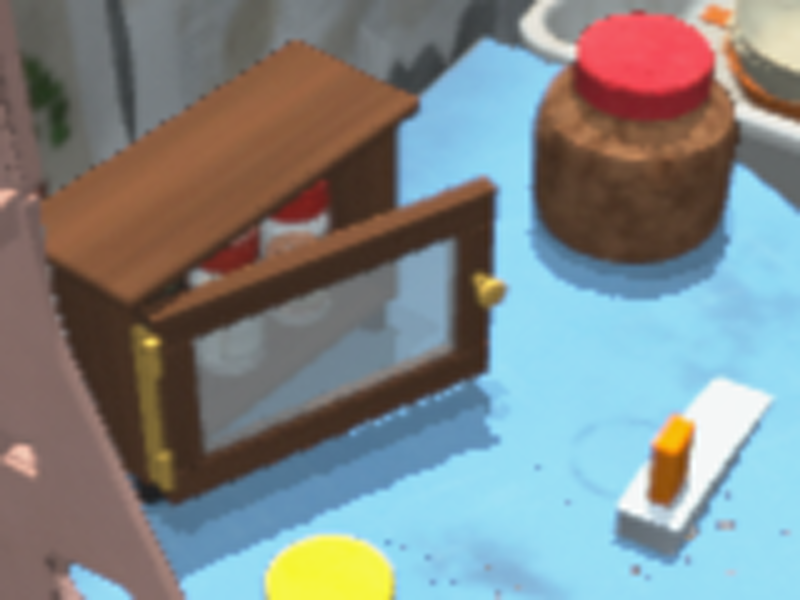

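```bash
cat > fit.py <<'E'
from h import *
from scipy.optimize import least_squares
f=grab_frame("top"); g=grab_frame("scene")
T=lambda u,v:(f,np.array([285+u/3.5,70+v/3.5])); S=lambda u,v:(g,np.array([200+u/5,80+v/5]))
def pose(p,q): c,s=np.cos(p[2]),np.sin(p[2]); return np.array([p[0]+c*q[0]-s*q[1],p[1]+s*q[0]+c*q[1],q[2]])
def fit(obs,x0):
    r=least_squares(lambda p:np.concatenate([w2px(o[0],pose(p,q))-o[1] for o,q in obs]),x0); print(r.x.round(4),"res px",r.fun.round(1)); return r.x
# cupboard frame: origin front centre, x in, y left
h=.12;H=.182;D=.108
print("cup");c=fit([(T(40,157),(0,h,H)),(T(378,195),(0,-h,H)),(T(53,28),(D,h,H)),(T(390,68),(D,-h,H)),
 (S(130,305),(0,h,H)),(S(418,103),(0,-h,H)),(S(297,40),(D,-h,H))],[.75,.05,0])
print("wedge");w=fit([(T(414,556),(.132,-.02,0)),(T(412,507),(.132,.02,.005)),(T(217,513),(-.03,.02,.025)),
 (T(237,516),(-.017,.009,.073)),(T(284,513),(.017,.009,.073)),
 (S(770,402),(.132,-.02,0.003)),(S(722,378),(.132,.02,.005)),(S(672,558),(-.03,-.02,0)),(S(617,512),(-.03,.02,.025)),(S(678,530),(-.03,-.02,.025))],[.55,-.0,-1.57])
# door bottom right front etc in cupboard frame, per view for guess of z
inv=lambda p,P:np.array([np.cos(p[2])*(P[0]-p[0])+np.sin(p[2])*(P[1]-p[1]),-np.sin(p[2])*(P[0]-p[0])+np.cos(p[2])*(P[1]-p[1])])
for n,(F,uv),z in [("doorBL s",S(175,500),.015),("BR s",S(490,372),.015),("BR t",T(300,352),.015),("BL t",T(42,237),.015),("TRback t",T(340,290),.178),("TRfront t",T(322,312),.178),("TRf s",S(494,187),.178),("TRb s",S(483,178),.178)]:
    P=px2w(F,*uv,z); print(n,inv(c,P).round(4))
E
python3 fit.py
```

```text
cup
[ 0.6771  0.1261 -0.1415] res px [ 0.7  0.2 -3.6  1.3  2.7 -1.  -2.8 -1.   2.8 -2.6  0.6 -0.4 -1.2 -0.6]
wedge
[ 0.436   0.0746 -1.52  ] res px [-0.7  0.2 -1.1  0.1 -1.1 -0.1  0.3 -0.4 -0.6 -0.1  1.2 -1.1 -0.3 -0.8
  0.6 -0.5  0.5 -1.6  0.3 -0.5]
doorBL s [-0.0008  0.1154]
BR s [-0.0754 -0.1037]
BR t [-0.0706 -0.1076]
BL t [-0.0007  0.1188]
TRback t [-0.0703 -0.1094]
TRfront t [-0.0888 -0.0982]
TRf s [-0.085  -0.0857]
TRb s [-0.0746 -0.0883]
```

```bash
cat >> fit.py <<'E'
print('---')
def res(p):
    o=[]
    for O,q in [(T(40,157),(0,1)),(T(378,195),(0,-1)),(T(53,28),(1,1)),(T(390,68),(1,-1)),(S(130,305),(0,1)),(S(418,103),(0,-1)),(S(297,40),(1,-1))]:
        o.append(w2px(O[0],pose(p,(q[0]*p[4],q[1]*p[3],.182)))-O[1])
    return np.concatenate(o)
r=least_squares(res,[.68,.126,-.14,.12,.108]);print(r.x.round(4),r.fun.round(1))
c=r.x[:3]
# door: hinge pt (a,b) cupboard frame, angle, gap; front face corners, width .236, thickness .016
def dp(p,s,t,z):
    u=np.array([-np.sin(p[2]),-np.cos(p[2])]); n=np.array([np.cos(p[2]),-np.sin(p[2])])
    q=p[:2]+u*s+n*t; return pose(c,(q[0],q[1],z))
def rd(p):
    g_,t_=p[3],p[4]; O=[(S(175,500),0,0,g_),(S(490,372),.236,0,g_),(T(300,352),.236,0,g_),(T(42,237),0,0,g_),(T(340,290),.236,.016,t_),(T(322,312),.236,0,t_),(S(494,187),.236,0,t_),(S(483,178),.236,.016,t_)]
    return np.concatenate([w2px(o[0],dp(p,s,t,z))-o[1] for o,s,t,z in O])
r=least_squares(rd,[0,.118,.3,.015,.178]);print("door hinge x,y,ang,gap,top",r.x.round(4),r.fun.round(1))
a,b=r.x[:2]
print("slot",pose(c,(a,b-.236+.058,0)),"yaw",c[2])
E
python3 fit.py|sed -n '/---/,$p'
```

```text
---
[ 0.6796  0.1254 -0.1306  0.1261  0.1024] [-1.4 -0.5 -0.9  0.2 -0.   0.2 -0.8 -0.1  1.  -1.7  0.9 -1.8  0.3 -1.1]
door hinge x,y,ang,gap,top [-0.0035  0.1197  0.3295  0.0184  0.1583] [-0.7  0.1  0.4 -0.9 -1.   1.4 -0.3  0.1 -0.9 -1.   1.7 -2.   1.4  1.3
  0.7  0.3]
slot [0.66857017 0.06810995 0.        ] yaw -0.13058743215256646
```

```bash
python3 -m crank '{"linear":[[0.8,1,0],[0.8,1,0],[0.8,1,0],[0.8,1,0],[0.8,1,0]],"delta_rot":[[0,0,0.85],[0,0,0.85],[0,0,0.85],[0,0,0.85],[0,0,0.85]],"fingers":[1,1,1,1,1]}' 40
python3 -m crank '{"linear":[[0.2,1,0],[0.2,1,0],[0.2,1,0],[0.2,1,0],[0.2,1,0]],"delta_rot":[[0,0,0.85],[0,0,0.85],[0,0,0.85],[0,0,0.85],[0,0,0.85]],"fingers":[1,1,1,1,1]}'
python3 -c "
from h import *
s=observe();print(s['qpos'],s['position'],s['tool_rot'],s['force'])"
```

```text
clock: 0.9
position: [0.3338, -0.4027, 0.2485]
tool_rot: [3.141, -0.0, 0.732]
force: [0.9, -1.0, 0.1]
grip_width: 0.0855
finger_force: 0.0
clock: 1.4
position: [0.3819, -0.1574, 0.2485]
tool_rot: [3.141, 0.0, 1.177]
force: [1.9, -0.4, -0.9]
grip_width: 0.0854
finger_force: 0.0
[ 0.63490607  0.20529152 -0.44325463  2.10448248  0.11672127  0.85393871
 -0.27100939] [ 0.38193417 -0.15735047  0.24853096] [3.14091105e+00 2.39209507e-04 1.17680017e+00] [ 1.9333815  -0.3853452  -0.85507001]
```

```bash
python3 -m crank '{"linear":[[0.2,0.92,0],[0.2,0.92,0],[0.2,0.92,0],[0.2,0.92,0],[0.2,0.92,0]],"delta_rot":[[0,0,0.85],[0,0,0.85],[0,0,0.85],[0,0,0.85],[0,0,0.85]],"fingers":[1,1,1,1,1]}'
python3 -m crank '{"linear":[[0,0,-0.2],[0,0,-0.2],[0,0,-0.2]],"delta_rot":[[0,0,0],[0,0,0],[0,0,0]],"fingers":[1,1,1]}'
python3 -c "
from h import *
f=grab_frame('wrist');cv2.imwrite('pics/w1.png',f['image'][:,:,::-1]);s=observe();print(s['qpos'],s['position'],s['tool_rot'])
for p in [(0,0,.073)]: print(w2px(f,(.436,.0746,.073)))"
```

```text
clock: 1.9
position: [0.4322, 0.0739, 0.2486]
tool_rot: [3.141, -0.001, 1.624]
force: [1.5, -1.0, -0.4]
grip_width: 0.0854
finger_force: 0.0
clock: 2.2
position: [0.4315, 0.0706, 0.1985]
tool_rot: [-3.139, 0.0, 1.622]
force: [-0.4, 0.0, 0.2]
grip_width: 0.0857
finger_force: 0.0
[ 0.2137048   0.35075957 -0.62413268  2.0973402   0.29080926  0.77699453
 -0.54071186] [0.43222595 0.07047002 0.19940333] [3.14145109e+00 2.01647092e-04 1.62126968e+00]
[284.769471   206.47644418]
```

View pics/w1.png

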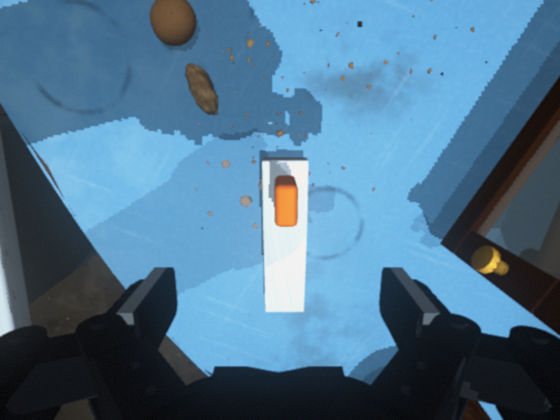

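```bash
python3 -c "
from h import *
f=grab_frame('wrist')
a=px2w(f,286,202.5,.073);b=px2w(f,284.7,311,.004);c=px2w(f,285.5,158,.025);print(a,b,c,np.arctan2(*(b-c)[1::-1]),np.linalg.norm((b-c)[:2]))
for p in ((264,312),(305,311)):print(px2w(f,*p,.004))
print(observe()['position'])"
```

```text
[0.43773162 0.077456   0.073     ] [ 0.44559871 -0.05826802  0.004     ] [0.43680745 0.10596404 0.025     ] -1.51731785030374 0.1644671938533046
[ 0.42358049 -0.06056815  0.004     ]
[ 0.46723852 -0.0571929   0.004     ]
[0.43254154 0.07041237 0.19975922]
```

```bash
python3 -m crank '{"linear":[[0.024,0.02,-0.3],[0.024,0.02,-0.5],[0.024,0.02,-0.58],[0.024,0.02,-0.58],[0.024,0.02,-0.58]],"delta_rot":[[0,0,0],[0,0,0],[0,0,0],[0,0,0],[0,0,0]],"fingers":[1,1,1,1,1]}' 40
python3 -m crank '{"linear":[[0,0,0],[0,0,0],[0,0,0],[0,0,0],[0,0,0]],"delta_rot":[[0,0,0],[0,0,0],[0,0,0],[0,0,0],[0,0,0]],"fingers":[-1,-1,-1,-1,-1]}' 40
python3 -m crank '{"linear":[[0,0,0],[0,0,0],[0,0,0],[0,0,0],[0,0,0]],"delta_rot":[[0,0,0],[0,0,0],[0,0,0],[0,0,0],[0,0,0]],"fingers":[-1,-1,-1,-1,-1]}'
```

```text
clock: 2.8
position: [0.4387, 0.0758, 0.0549]
tool_rot: [3.141, 0.0, 1.622]
force: [-0.1, -0.3, 0.1]
grip_width: 0.0856
finger_force: 0.0
clock: 3.3
position: [0.4382, 0.0758, 0.0537]
tool_rot: [3.141, 0.0, 1.622]
force: [-2.8, -1.0, 12.9]
grip_width: 0.0173
finger_force: 45.1
clock: 3.8
position: [0.4382, 0.0758, 0.0537]
tool_rot: [3.141, 0.0, 1.622]
force: [-1.8, -1.8, 13.6]
grip_width: 0.0174
finger_force: 45.3
```

```bash
python3 -m crank '{"linear":[[0,0,0.16],[0,0,0.16],[0,0,0.16],[0,0,0.16],[0,0,0.16]],"delta_rot":[[0,0,0],[0,0,0.2],[0,0,0.5],[0,0,0.88],[0,0,0.88]],"fingers":[-1,-1,-1,-1,-1]}'
python3 -m crank '{"linear":[[0,0.04,0],[0,0.08,0],[0,0.08,0],[0,0.08,0],[0,0.08,0]],"delta_rot":[[0,0,0.25],[0,0,0.5],[0,0,0.7],[0,0,0.88],[0,0,0.88]],"fingers":[-1,-1,-1,-1,-1]}'
python3 -m crank '{"linear":[[0.03,0,0],[0.03,0,0],[0.03,0,0],[0.03,0,0],[0.03,0,0]],"delta_rot":[[0,0,0.25],[0,0,0.5],[0,0,0.7],[0,0,0.88],[0,0,0.88]],"fingers":[-1,-1,-1,-1,-1]}'
python3 -c "
from h import *
f=grab_frame('top');crop(f,285,70,415,240,3.5,'pics/t2.png');f=grab_frame('wrist');cv2.imwrite('pics/w2.png',f['image'][:,:,::-1]);s=observe();print(s['qpos'],s['position'],s['tool_rot'])"
```

```text
clock: 4.3
position: [0.4378, 0.0757, 0.0932]
tool_rot: [-3.141, -0.0, 2.088]
force: [-0.2, 0.0, -3.2]
grip_width: 0.0172
finger_force: 42.8
clock: 4.8
position: [0.4377, 0.0958, 0.0931]
tool_rot: [-3.141, -0.001, 2.545]
force: [0.7, -0.6, -3.8]
grip_width: 0.0179
finger_force: 42.7
clock: 5.3
position: [0.4453, 0.0957, 0.0931]
tool_rot: [-3.142, -0.001, 3.003]
force: [0.1, -0.2, -3.9]
grip_width: 0.0178
finger_force: 42.8
[ 0.29638131  0.65298556 -0.84674345  2.12536972  0.77603968  0.70710169
  0.35189904] [0.44537251 0.09576711 0.09320383] [-3.14148739e+00 -3.65134570e-04  2.99936915e+00]
```

View pics/w2.png

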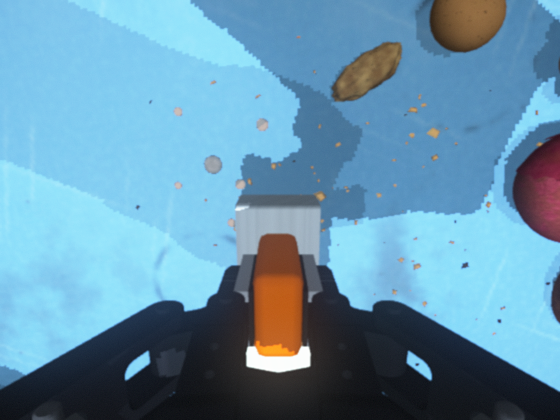

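Run:
```python
from h import *
for n,(x0,y0,x1,y1) in (("top",(285,65,415,175)),("scene",(200,80,310,180))):
    f=grab_frame(n); im=cv2.resize(cv2.cvtColor(f["image"],cv2.COLOR_RGB2GRAY)[y0:y1,x0:x1],None,fx=2,fy=2,interpolation=cv2.INTER_CUBIC)
    L=cv2.createLineSegmentDetector().detect(im)[0][:,0]
    for l in L:
        if np.hypot(*(l[:2]-l[2:]))<70: continue
        p=(l-.5)/2+np.array([x0,y0,x0,y0]); a=px2w(f,*p[:2],.182);b=px2w(f,*p[2:],.182)
        print(n,p.round(1),"len",np.linalg.norm(a-b).round(3),a[:2].round(3),b[:2].round(3),"yaw",(np.arctan2(*(b-a)[1::-1])%np.pi-np.pi/2).round(4))
```

```text
top [355.8 164.8 298.1 138.5] len 0.163 [0.559 0.096] [0.63  0.243] yaw -0.4491
top [361.5 150.9 308.  126.8] len 0.151 [0.596 0.081] [0.662 0.217] yaw -0.4495
top [299.4 119.5 365.3 149. ] len 0.186 [0.682 0.239] [0.601 0.071] yaw -0.4478
top [341.2 119.  390.6 125.5] len 0.128 [0.683 0.131] [0.665 0.004] yaw -0.1425
top [295.6 113.5 340.7 119.1] len 0.118 [0.698 0.249] [0.682 0.132] yaw -0.1358
scene [289.7 127.  237.2 147.7] len 0.17 [0.577 0.111] [0.651 0.264] yaw -0.4489
scene [291.  155.7 237.5 179.5] len 0.163 [0.511 0.213] [0.579 0.362] yaw -0.4283
scene [227.3 179.2 212.5 147.3] len 0.132 [0.601 0.375] [0.709 0.299] yaw 0.9564
scene [241.5 170.3 290.  149.6] len 0.149 [0.59  0.329] [0.526 0.194] yaw -0.4413
scene [230.4 143.8 278.6 125.1] len 0.156 [0.676 0.261] [0.609 0.121] yaw -0.4479
scene [225.3 140.1 282.1 100.4] len 0.247 [0.698 0.256] [0.665 0.011] yaw -0.133
```

```bash
python3 -m crank '{"linear":[[0,0.008,-0.08],[0,0.008,-0.12],[0,0.008,-0.145],[0,0.008,-0.15],[0,0.008,-0.155]],"delta_rot":[[0,0,0],[0,0,0],[0,0,0.01],[0,0,0.01],[0,0,0.01]],"fingers":[-1,-1,-1,-1,-1]}'
python3 -m crank '{"linear":[[0,0,0],[0,0,0],[0,0,0],[0,0,0]],"delta_rot":[[0,0,0],[0,0,0],[0,0,0],[0,0,0]],"fingers":[-0.2,-0.2,-0.2,-0.2]}'
python3 -m crank '{"linear":[[0,0,0.01],[0,0,0.02],[0,0,0.02],[0,0,0.02]],"delta_rot":[[-0.03,-0.22,0],[-0.06,-0.44,0],[-0.08,-0.56,0],[-0.08,-0.56,0]],"fingers":[-0.2,-0.2,-0.2,-0.2]}'
python3 -c "
from h import *
f=grab_frame('top');crop(f,285,70,415,240,3.5,'pics/t2.png');g=grab_frame('scene');crop(g,200,80,360,200,5,'pics/s2.png');s=observe();print(s['qpos'],s['position'],s['tool_rot'])"
```

```text
clock: 6.0
position: [0.4455, 0.098, 0.0547]
tool_rot: [3.142, 0.0, 3.009]
force: [0.3, 0.2, -3.3]
grip_width: 0.0177
finger_force: 42.7
clock: 6.4
position: [0.4457, 0.0979, 0.0548]
tool_rot: [3.141, 0.0, 3.009]
force: [1.0, -0.1, -0.6]
grip_width: 0.0344
finger_force: 0.0
clock: 6.8
position: [0.4454, 0.0984, 0.06]
tool_rot: [-3.139, 0.299, 3.011]
force: [0.4, -0.8, 0.9]
grip_width: 0.0342
finger_force: 0.0
[-0.02426182  0.60249276 -0.55040464  2.35578812  1.5941238   0.46521248
 -0.54764425] [0.44463118 0.0985124  0.05970706] [-3.13863295  0.29689167  3.01214163]
```

View pics/s2.png

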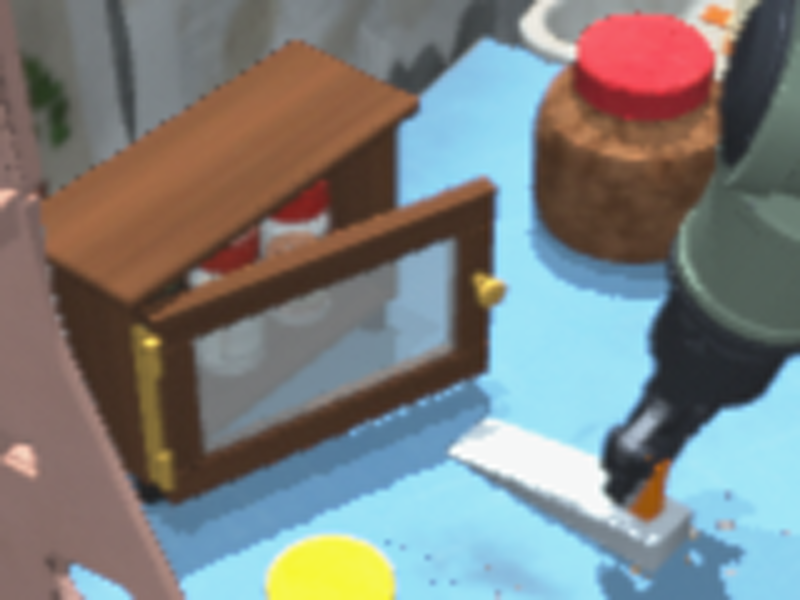

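View pics/t2.png

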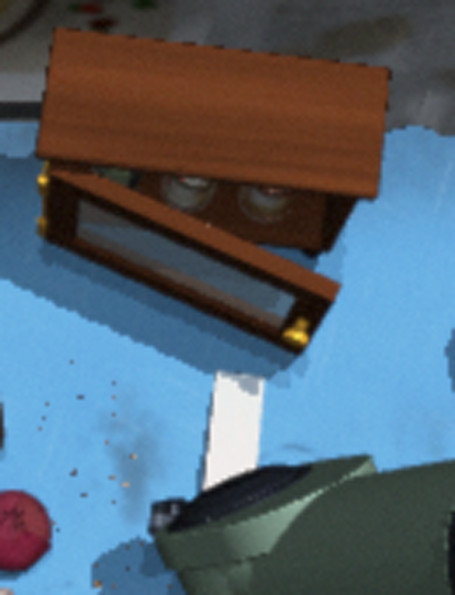

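```bash
python3 -c "
from h import *
f=grab_frame('top');g=grab_frame('scene')
t=lambda u,v,z:px2w(f,285+u/3.5,70+v/3.5,z)[:2].round(4)
print(t(217,374,.005),t(264,377,.005))
print(px2w(g,200+448/5,80+455/5,.002)[:2])
"
python3 -m crank '{"linear":[[0,0,0],[0,0,0],[0,0,0],[0,0,0]],"delta_rot":[[0,0,0],[0,0,0],[0,0,0],[0,0,0]],"fingers":[-1,-1,-1,-1]}' 40
```

```text
[0.5759 0.0975] [0.5733 0.0584]
[0.57730269 0.10425073]
clock: 7.4
position: [0.4458, 0.0977, 0.0596]
tool_rot: [-3.139, 0.296, 3.009]
force: [1.6, 0.2, 0.3]
grip_width: 0.0175
finger_force: 41.9
```

```bash
python3 -m crank '{"linear":[[0.04,-0.0055,0],[0.079,-0.011,0],[0.119,-0.0165,0],[0.158,-0.022,0],[0.198,-0.0275,0]],"delta_rot":[[0,0,0],[0,0,0],[0,0,0],[0,0,0],[0,0,0]],"fingers":[-1,-1,-1,-1,-1]}'
python3 -m crank '{"linear":[[0.03,-0.004,0],[0.059,-0.008,0],[0.089,-0.0125,0],[0.119,-0.0165,0],[0.119,-0.0165,0]],"delta_rot":[[0,0,0],[0,0,0],[0,0,0],[0,0,0],[0,0,0]],"fingers":[-1,-1,-1,-1,-1]}'
python3 -c "
from h import *
f=grab_frame('top');crop(f,285,70,415,240,3.5,'pics/t3.png');s=observe();print(s['position'],s['force'])"
```

```text
clock: 7.9
position: [0.4948, 0.0912, 0.0595]
tool_rot: [-3.139, 0.295, 3.01]
force: [-4.2, 0.1, 6.6]
grip_width: 0.0176
finger_force: 43.4
clock: 8.4
position: [0.5252, 0.0868, 0.0595]
tool_rot: [-3.139, 0.296, 3.009]
force: [3.2, 0.9, -1.0]
grip_width: 0.0173
finger_force: 41.8
[0.52499864 0.08688958 0.059515  ] [ 2.47998177  0.97738218 -1.14947976]
```

View pics/t3.png

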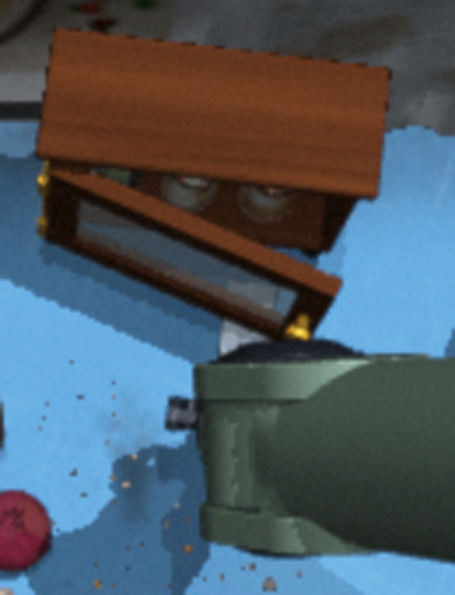

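```bash
python3 -m crank '{"linear":[[0.02,-0.003,0],[0.04,-0.0055,0],[0.059,-0.008,0],[0.079,-0.011,0],[0.079,-0.011,0]],"delta_rot":[[0,0,0],[0,0,0],[0,0,0],[0,0,0],[0,0,0]],"fingers":[-1,-1,-1,-1,-1]}'
python3 -m crank '{"linear":[[0.02,-0.003,0],[0.04,-0.0055,0],[0.059,-0.008,0],[0.079,-0.011,0],[0.079,-0.011,0]],"delta_rot":[[0,0,0],[0,0,0],[0,0,0],[0,0,0],[0,0,0]],"fingers":[-1,-1,-1,-1,-1]}'
python3 -c "
from h import *
f=grab_frame('top');crop(f,285,70,415,240,3.5,'pics/t4.png');s=observe();print(s['position'],s['force'])
im=cv2.resize(cv2.cvtColor(f['image'],cv2.COLOR_RGB2GRAY)[65:175,285:415],None,fx=2,fy=2,interpolation=cv2.INTER_CUBIC)
for l in cv2.createLineSegmentDetector().detect(im)[0][:,0]:
    if np.hypot(*(l[:2]-l[2:]))>70:
        p=(l-.5)/2+np.array([285,65]*2);a=px2w(f,*p[:2],.17);b=px2w(f,*p[2:],.17);print(a[:2],b[:2],'yaw',np.arctan2(*(b-a)[1::-1])%np.pi-np.pi/2)
"
```

```text
clock: 8.95
position: [0.5442, 0.0842, 0.0595]
tool_rot: [-3.139, 0.296, 3.01]
force: [-0.7, 0.1, 2.6]
grip_width: 0.0177
finger_force: 42.6
clock: 9.45
position: [0.564, 0.0813, 0.0595]
tool_rot: [-3.139, 0.296, 3.01]
force: [-1.5, 1.1, 4.3]
grip_width: 0.0174
finger_force: 42.8
[0.56398886 0.0813446  0.05954105] [-1.14957614  0.41796198  4.89257785]
[0.59099597 0.00422495] [0.59900419 0.10375906] yaw -0.08028404003149014
[0.58453385 0.18850622] [0.60691974 0.27679615] yaw -0.24831681778522685
[0.60117267 0.10942035] [0.63502927 0.24338783] yaw -0.24753942213378988
[0.68770495 0.23900889] [0.63283935 0.02040658] yaw -0.2459042266780691
[0.70357789 0.24896074] [0.66959495 0.00133566] yaw -0.1363835494338672
```

```bash
python3 -m crank '{"linear":[[0.016,-0.002,0],[0.032,-0.0045,0],[0.047,-0.0065,0],[0.047,-0.0065,0]],"delta_rot":[[0,0,0],[0,0,0],[0,0,0],[0,0,0]],"fingers":[-1,-1,-1,-1]}'
python3 -m crank '{"linear":[[0.008,-0.001,0],[0.008,-0.001,0]],"delta_rot":[[0,0,0],[0,0,0]],"fingers":[-1,-1]}'
python3 -c "
from h import *
for _ in range(4): grab_frame('top');s=observe();print(s['position'],s['force'])"
```

```text
clock: 9.9
position: [0.5755, 0.0798, 0.0595]
tool_rot: [-3.138, 0.295, 3.01]
force: [-4.7, -0.0, 7.0]
grip_width: 0.0172
finger_force: 43.3
clock: 10.1
position: [0.5771, 0.0797, 0.0595]
tool_rot: [-3.138, 0.295, 3.01]
force: [-9.9, -0.1, 11.1]
grip_width: 0.0173
finger_force: 44.2
[0.57711515 0.07970803 0.05952025] [-8.70956669  0.31350851 11.48347885]
[0.5771227  0.07967803 0.05951768] [-9.61000994  0.22347832 11.47015475]
[0.57712338 0.0796721  0.05951831] [-9.13824772  1.22159817 11.50985711]
[0.57713614 0.07968964 0.05952408] [-9.18694307  0.4852998  12.14916794]
```

```bash
cat > ang.py <<'E'
from h import *
f=grab_frame('top');s=observe();print(s['position'],s['tool_rot'],s['force'],s['moment'])
im=cv2.resize(cv2.cvtColor(f['image'],cv2.COLOR_RGB2GRAY)[65:175,285:415],None,fx=2,fy=2,interpolation=cv2.INTER_CUBIC)
for l in cv2.createLineSegmentDetector().detect(im)[0][:,0]:
    if np.hypot(*(l[:2]-l[2:]))>60:
        p=(l-.5)/2+np.array([285,65]*2);a=px2w(f,*p[:2],.17);b=px2w(f,*p[2:],.17);print(a[:2].round(3),b[:2].round(3),'yaw',(np.arctan2(*(b-a)[1::-1])%np.pi-np.pi/2).round(4))
g=grab_frame('scene');crop(g,200,80,360,200,5,'pics/s3.png')
E
python3 ang.py
```

```text
[0.57713024 0.07964665 0.05952076] [-3.13833213  0.29522499  3.01024639] [-9.05732114 -0.66697409 11.38930281] [ 0.04550307  1.4681546  -0.22775167]
[0.612 0.115] [0.635 0.242] yaw -0.1786
[0.687 0.237] [0.648 0.018] yaw -0.1755
[0.703 0.249] [0.669 0.001] yaw -0.1365
[0.644 0.048] [0.675 0.216] yaw -0.1785
[0.676 0.126] [0.689 0.221] yaw -0.1365
```

View pics/s3.png

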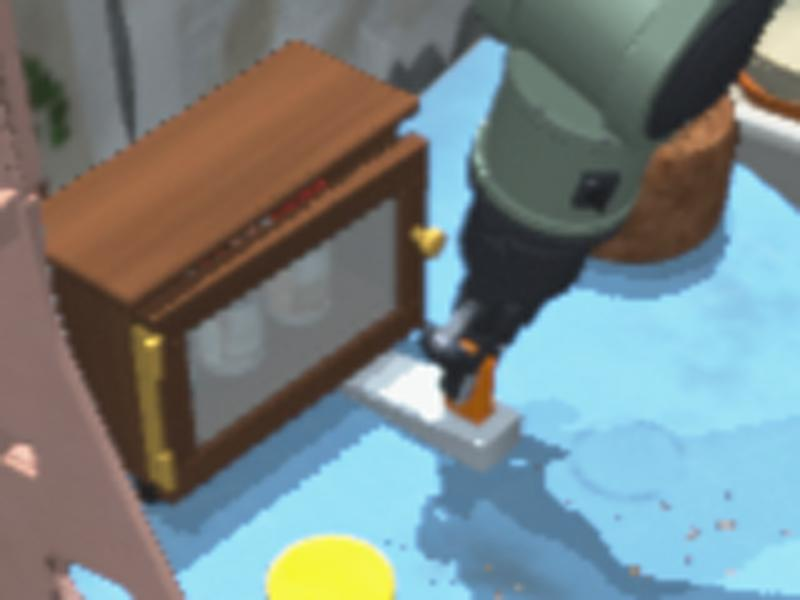

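```bash
python3 -m crank '{"linear":[[0,0,0],[0,0,0],[0,0,0],[0,0,0.1],[0,0,0.22]],"delta_rot":[[0,0,0],[0,0,0],[0,0,0],[0,0,0],[0,0,0]],"fingers":[-0.2,-0.2,-0.2,-0.2,-0.2]}'
python3 -m crank '{"linear":[[-0.08,0.011,0.02],[-0.16,0.022,0.02],[-0.246,0.034,0.02],[-0.246,0.034,0.02]],"delta_rot":[[0,0,0],[0,0,0],[0,0,0],[0,0,0]],"fingers":[-0.6,-1,-1,-1]}'
python3 ang.py
```

```text
clock: 10.9
position: [0.5772, 0.0796, 0.1142]
tool_rot: [-3.138, 0.294, 3.011]
force: [0.4, 0.2, 0.6]
grip_width: 0.034
finger_force: 0.0
clock: 11.3
position: [0.5145, 0.0883, 0.1196]
tool_rot: [-3.138, 0.295, 3.012]
force: [0.2, -0.2, 0.5]
grip_width: 0.0005
finger_force: 0.0
[0.51600899 0.08814379 0.11974845] [-3.13807569  0.29630046  3.01112448] [0.24332477 0.30884346 0.77259013] [6.88645274e-05 2.74481774e-01 1.16331019e-02]
[ 0.542 -0.013] [0.559 0.065] yaw -0.2103
[0.599 0.042] [0.635 0.242] yaw -0.1773
[0.688 0.239] [0.648 0.018] yaw -0.1759
[0.644 0.048] [0.675 0.216] yaw -0.1788
[0.703 0.249] [0.669 0.001] yaw -0.1365
```

```bash
python3 -m crank '{"linear":[[0,0,-0.18],[0,0,-0.3],[0,0,-0.366],[0,0,-0.366]],"delta_rot":[[0,0,0],[0,0,0],[0,0,0],[0,0,0]],"fingers":[-1,-1,-1,-1]}'
python3 -m crank '{"linear":[[0.016,-0.002,0],[0.032,-0.0045,0],[0.048,-0.0065,0],[0.048,-0.0065,0]],"delta_rot":[[0,0,0],[0,0,0],[0,0,0],[0,0,0]],"fingers":[-1,-1,-1,-1]}'
python3 -m crank '{"linear":[[0.004,-0.0005,0],[0.008,-0.001,0],[0.008,-0.001,0]],"delta_rot":[[0,0,0],[0,0,0],[0,0,0]],"fingers":[-1,-1,-1]}'
```

```text
clock: 11.8
position: [0.5161, 0.0879, 0.0259]
tool_rot: [-3.138, 0.293, 3.01]
force: [0.1, 0.0, -0.4]
grip_width: -0.0001
finger_force: 0.0
clock: 12.2
position: [0.5296, 0.0862, 0.0289]
tool_rot: [-3.139, 0.298, 3.009]
force: [-0.1, -0.2, -0.2]
grip_width: -0.0001
finger_force: 0.0
clock: 12.5
position: [0.5306, 0.0862, 0.0281]
tool_rot: [-3.139, 0.296, 3.01]
force: [0.5, -0.4, -0.4]
grip_width: 0.0001
finger_force: 0.0
```

Now advance in small steps.

```bash
for i in 1 2 3; do python3 -m crank '{"linear":[[0.004,-0.0005,0],[0.008,-0.001,0],[0.008,-0.001,0]],"delta_rot":[[0,0,0],[0,0,0],[0,0,0]],"fingers":[-1,-1,-1]}'|sed -n '1,2p;4p'; done; python3 ang.py
```

```text
clock: 12.8
position: [0.5326, 0.0859, 0.028]
force: [-0.0, -0.5, -0.2]
clock: 13.1
position: [0.5339, 0.0858, 0.0279]
force: [-4.4, 0.8, 3.8]
clock: 13.4
position: [0.5357, 0.0856, 0.0278]
force: [-7.9, 1.1, 4.7]
[0.53570868 0.08564225 0.0278579 ] [-3.13873743  0.29499806  3.01045734] [-7.94493485  0.41674865  4.96301935] [0.1810662  1.46977896 0.01093491]
[0.606 0.074] [0.635 0.243] yaw -0.1687
[0.687 0.239] [0.65  0.017] yaw -0.1649
[0.646 0.047] [0.675 0.216] yaw -0.1701
[0.703 0.249] [ 0.669 -0.   ] yaw -0.1362
[0.663 0.037] [0.675 0.12 ] yaw -0.1397
```

```bash
python3 -m crank '{"linear":[[-0.024,0.003,0],[-0.04,0.0055,0],[-0.04,0.0055,-0.01],[-0.04,0.0055,-0.015],[-0.04,0.0055,-0.015]],"delta_rot":[[0,0,0],[0.02,0.15,0],[0.04,0.3,0],[0.04,0.3,0],[0.04,0.3,0]],"fingers":[-1,-1,-1,-1,-1]}'
python3 ang.py
python3 -m crank '{"linear":[[0.01,-0.0015,0],[0.02,-0.003,0],[0.03,-0.004,0],[0.036,-0.005,0],[0.036,-0.005,0]],"delta_rot":[[0,0,0],[0,0,0],[0,0,0],[0,0,0],[0,0,0]],"fingers":[-1,-1,-1,-1,-1]}'
```

```text
clock: 14.0
position: [0.5272, 0.0864, 0.0242]
tool_rot: [-3.14, 0.137, 3.008]
force: [-0.4, 0.2, -1.1]
grip_width: -0.0001
finger_force: 0.0
[0.52681858 0.08630242 0.02408829] [-3.1392123   0.13842821  3.00808357] [-0.0006582  -0.12794332 -0.05204294] [-0.00702506  0.20884825  0.04218649]
[0.611 0.102] [0.635 0.244] yaw -0.1682
[0.687 0.239] [0.65  0.017] yaw -0.1648
[0.703 0.249] [0.669 0.001] yaw -0.1362
[0.646 0.047] [0.675 0.216] yaw -0.1711
[0.661 0.014] [0.672 0.102] yaw -0.1164
clock: 14.6
position: [0.5357, 0.0855, 0.0243]
tool_rot: [-3.139, 0.138, 3.01]
force: [-0.0, -0.6, 0.4]
grip_width: 0.0002
finger_force: 0.0
```

```bash
for i in 1 2 3; do python3 -m crank '{"linear":[[0.003,-0.0004,0],[0.006,-0.0008,0],[0.006,-0.0008,0]],"delta_rot":[[0,0,0],[0,0,0],[0,0,0]],"fingers":[-1,-1,-1]}'|sed -n '1,2p;4p'; done; python3 ang.py
```

```text
clock: 14.9
position: [0.537, 0.0853, 0.0243]
force: [0.6, -0.3, -0.5]
clock: 15.2
position: [0.5376, 0.0852, 0.0241]
force: [-7.5, 0.8, 4.4]
clock: 15.5
position: [0.539, 0.0851, 0.0241]
force: [-7.7, 1.8, 6.6]
[0.53906078 0.0850727  0.02413675] [-3.13838954  0.13635749  3.01027356] [-7.55383037  1.12916371  5.00612911] [0.16092988 1.6740928  0.04515941]
[0.613 0.106] [0.635 0.244] yaw -0.1604
[0.687 0.239] [0.652 0.017] yaw -0.1564
[0.647 0.046] [0.676 0.218] yaw -0.1618
[0.703 0.249] [0.67  0.001] yaw -0.1354
[0.661 0.014] [0.672 0.1  ] yaw -0.129
```

```bash
for i in 1 2; do python3 -m crank '{"linear":[[0.003,-0.0004,0],[0.006,-0.0008,0],[0.006,-0.0008,0]],"delta_rot":[[0,0,0],[0,0,0],[0,0,0]],"fingers":[-1,-1,-1]}'|sed -n '1,2p;4p'; done; python3 ang.py
```

```text
clock: 15.9
position: [0.5405, 0.0849, 0.0241]
force: [-8.7, 1.2, 5.3]
clock: 16.2
position: [0.542, 0.0847, 0.0241]
force: [-8.0, 0.9, 6.0]
[0.54199679 0.08464818 0.02412464] [-3.13832895  0.13625958  3.01030856] [-7.88751583  0.72422409  6.79800862] [0.21522872 1.74557802 0.01626358]
[0.614 0.103] [0.605 0.023] yaw -0.1103
[0.615 0.106] [0.635 0.244] yaw -0.1461
[0.684 0.219] [0.655 0.016] yaw -0.1415
[0.65  0.044] [0.676 0.216] yaw -0.1459
[0.703 0.249] [0.67  0.001] yaw -0.1346
```

```bash
python3 -m crank '{"linear":[[0,0,0.003],[0.002,-0.0003,0.004],[0.004,-0.0006,0.004]],"delta_rot":[[0,0,0],[0,0,0],[0,0,0]],"fingers":[-1,-1,-1]}'|sed -n '1,2p;4p'; python3 ang.py
```

```text
clock: 16.6
position: [0.5436, 0.0842, 0.025]
force: [-5.5, 0.1, -4.2]
[0.54360716 0.08424655 0.02501687] [-3.1384075   0.13685106  3.00984978] [-5.90226983  0.99084439 -3.34913564] [0.20790271 1.50434504 0.02964792]
[0.608 0.031] [ 0.613 -0.056] yaw 0.0581
[0.616 0.105] [0.635 0.244] yaw -0.1345
[0.652 0.046] [0.676 0.216] yaw -0.1368
[0.703 0.249] [0.67  0.001] yaw -0.136
[0.682 0.203] [0.669 0.105] yaw -0.1334
```

```bash
for i in 1 2; do python3 -m crank '{"linear":[[0.002,-0.0003,0],[0.002,-0.0003,0],[0.002,-0.0003,0]],"delta_rot":[[0,0,0],[0,0,0],[0,0,0]],"fingers":[-1,-1,-1]}'|sed -n '1,2p;4p'; done; python3 ang.py
```

```text
clock: 17.0
position: [0.5439, 0.0843, 0.025]
force: [-7.1, 1.2, -1.5]
clock: 17.3
position: [0.5441, 0.0842, 0.0249]
force: [-8.8, 0.9, -0.7]
[0.54412848 0.08418347 0.02493914] [-3.13828134  0.1362325   3.01003121] [-8.23988306  1.21945946 -0.85399697] [ 0.23810747  2.04489889 -0.00667029]
[0.617 0.106] [0.635 0.242] yaw -0.1348
[0.652 0.046] [0.676 0.216] yaw -0.1377
[0.703 0.249] [0.67  0.001] yaw -0.1358
[0.687 0.239] [0.668 0.099] yaw -0.1334
```

```bash
python3 -m crank '{"linear":[[0.002,-0.0003,0],[0.002,-0.0003,0],[0.002,-0.0003,0]],"delta_rot":[[0,0,0],[0,0,0],[0,0,0]],"fingers":[-1,-1,-1]}'|sed -n '1,2p;4p'; python3 -c "
from h import *
for _ in range(4): grab_frame('top');s=observe();print(s['position'],s['force'])"
```

```text
clock: 17.7
position: [0.5444, 0.0842, 0.0249]
force: [-10.5, 1.4, 0.8]
[0.54438007 0.08418442 0.0248832 ] [-10.55757653   1.20631496   0.78163179]
[0.54442698 0.08418628 0.02490814] [-10.42288599   2.0935444    0.18312885]
[0.54440727 0.08417331 0.02490234] [-10.42644455   1.3111111    0.14844385]
[0.54440985 0.08416597 0.02490521] [-10.81066352   0.1177634    0.68634495]
```

```bash
python3 -m crank '{"linear":[[-0.02,0.003,0],[-0.08,0.011,0],[-0.12,0.0165,0.1],[-0.12,0.0165,0.3],[-0.12,0.0165,0.5]],"delta_rot":[[0,0,0],[0,0,0],[0,0,0],[0,0,0],[0,0,0]],"fingers":[-1,-1,-1,-1,-1]}'
python3 -m crank '{"linear":[[-0.1,-0.2,0],[-0.1,-0.4,0],[-0.1,-0.6,0],[-0.1,-0.8,0],[-0.1,-0.8,0]],"delta_rot":[[0,0,0],[0,0,0],[0,0,0],[0,0,0],[0,0,0]],"fingers":[-1,-1,-1,-1,-1]}'
python3 -m crank '{"linear":[[0,0,0],[0,0,0],[0,0,0],[0,0,0],[0,0,0]],"delta_rot":[[0,0,0],[0,0,0],[0,0,0],[0,0,0],[0,0,0]],"fingers":[-1,-1,-1,-1,-1]}'
python3 ang.py; python3 -c "
from h import *
f=grab_frame('top');a=cv2.resize(f['image'][70:240,285:415,::-1],None,fx=3,fy=3);b=cv2.resize(grab_frame('scene')['image'][80:200,200:325,::-1],(400,384))
a=cv2.resize(a,(294,384));cv2.imwrite('pics/f.png',np.hstack([a,b]))"
```

```text
clock: 18.4
position: [0.5149, 0.0887, 0.1517]
tool_rot: [-3.139, 0.137, 3.011]
force: [1.2, -0.6, 0.1]
grip_width: 0.0002
finger_force: 0.0
clock: 18.9
position: [0.4899, -0.1184, 0.1502]
tool_rot: [-3.136, 0.138, 3.002]
force: [-0.3, 1.0, -0.8]
grip_width: 0.0003
finger_force: 0.0
clock: 19.4
position: [0.4907, -0.1108, 0.1503]
tool_rot: [-3.139, 0.138, 3.012]
force: [-0.0, 0.4, 0.5]
grip_width: 0.0
finger_force: 0.0
[ 0.49059229 -0.11106089  0.15033417] [-3.13867287  0.13775849  3.01110326] [ 0.84927432  0.0033898  -0.33416924] [ 0.023276    0.08165011 -0.06673598]
[0.607 0.039] [0.635 0.244] yaw -0.1349
[0.652 0.046] [0.676 0.216] yaw -0.1387
[0.703 0.249] [0.67  0.001] yaw -0.1357
```

View pics/f.png

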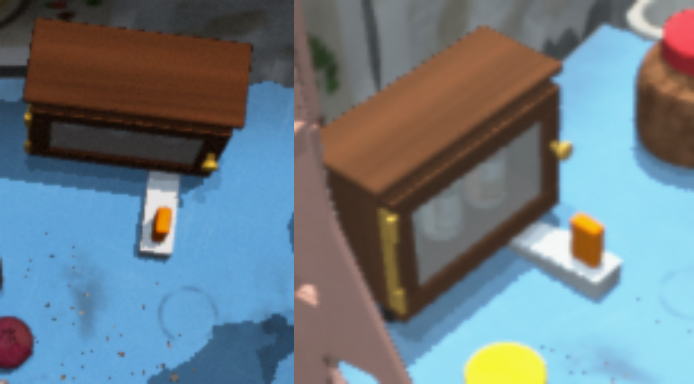

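The door is shut (parallel to the cupboard's roof edge). The wedge sits straight under its knob-side half, with the block at about (162,222) in the left view. Nothing touches it, so I am handing in.

```bash
python3 -c "
from workcell import bot
print(bot.job_done())"
```

```text
the job is handed in; nothing more can be done
None
```

The aluminium wedge is jammed under the knob-side half of the door at about 10.5 N of push. The door stayed shut after the arm let go and backed clear, nothing else was moved, and the job was handed in at about 19.5 s.

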